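Slide the drilling template onto its locating pins

ROBOT

A 7-joint arm with a two-finger parallel gripper is mounted at the origin on the work surface. World frame = base frame: x ahead of the robot, y to its left, z up, the work surface at z = 0. Lengths are in m, angles in rad, forces in N, time in s.
With the tool pointing down it reaches from about 0.375 to 0.925 m from the base axis. Payload 3.1 kg.
Tool frame: the origin (TCP) lies between the finger pads; the fingertips stand 19 mm ahead of it and the grasp point (between the pads) is the TCP; z points along the fingers, y is the line along which they close (so a half turn about z gives the same grasp; the last joint's range is limited). The gripper opens to 85 mm and grips with 20 to 120 N. Pads are 22 mm wide; open, the fingers measure 114 mm over their backs; the gripper's body (76 mm by 85 mm) begins 54 mm behind the grasp point. The pads swing forward as they close: fully open they stand 13 mm farther back than shut.
Start: joints at [-1.278, 0.383, 0.044, 1.598, -0.018, 1.161, -0.05], TCP at [0.248, 0.601, 0.226] pointing down, gripper open.
Joint ranges: [-2.61, 2.61], [-0.41, 2.15], [-1.48, 1.57], [0, 2.5], [-1.57, 4.71], [0.05, 1.97], [-2.85, 2.85]. Speed limits (rad/s): [2.79, 2.79, 3.14, 3.14, 3.14, 3.14, 3.14].

INTERFACE

Orientations are given as a unit quaternion [x, y, z, w].
In Python, from bench import move_ptp, movel, move_j, move_gripper, pause, inverse_kinematics, read_camera, camera_params, MotionError, sign_off, look_for, tip_of, read_time_s, read_qpos, read_joint_vel, read_effort, read_eef_pos, read_tcp_rot, read_ft_force, read_ft_torque, read_finger_gap, read_grasp_force gives the robot as it stands. Calls block until the motion is done:
- move_ptp(position, orientation): joint-space move of the TCP to a pose.
- movel(position, orientation=None, speed=0.15): straight line of the TCP; orientation=None keeps the orientation; speed is the mean speed in m/s.
- move_j(angles): joint-space move.
- move_gripper(opening, effort=None): finger opening in m; effort is the grip in N (None keeps the last); returns when the fingers have stopped.
- pause(seconds).
- inverse_kinematics(position, orientation): joint angles nearest the present ones, or None.
- read_camera(name): name is "scene" or "top" or "wrist"; returns the picture (400x640x3 uint8, red, green, blue); there is no depth.
- camera_params(name): a dict with "K" (3x3 intrinsics, pixels), "camera_from_world" (4x4, takes a point from world to camera coordinates). Camera axes: x right, y down, z forward; pixel columns grow to the right and rows downward; lengths in m; the calibration is good to about 2 mm. A picture is of the moment at which its call begins: read the wrist's pose just before it. camera_params takes no time and is no camera call; for the wrist camera it gives the pose at the moment of the call.
A pose or a line that the arm cannot do raises MotionError and nothing moves.
- sign_off(): hands the job in; it is judged then, once.
Trained networks look in the newest picture that a camera, given by its name, has taken for a name from the list of things; names that differ only in an ending like _2 or _b are one class to them, and where a whole thing is asked for, a point or a joint stands for the part that bears it (a point fixed in the world has none). Each returns a list of dicts, best first, with "confidence" (0 to 1); they miss things now and then, are a little off and sometimes report something else, mostly with a low value. They report only what shows in the picture. A call takes as long as a camera call. They do not tell look-alikes from the thing itself.
- look_for(camera, name): "at" ([column, row] in pixels, amid what is visible of it).
- tip_of(camera, name): "at" ([column, row] in pixels: a listed point, or the origin of a listed thing).
Readings, each from a call of its own:
- read_time_s(): time.
- read_qpos(): joint angles.
- read_joint_vel(): joint speeds.
- read_effort(): joint torques, N m.
- read_eef_pos(): TCP position.
- read_tcp_rot(): TCP orientation.
- read_ft_force(): force on the tool from outside, world axes, zero at the start.
- read_ft_torque(): the same for the moment, N m.
- read_finger_gap(): finger opening in m.
- read_grasp_force(): force on a finger pad.
Only numpy, scipy, OpenCV 4.12 (cv2) and the standard library are available. Lean on these libraries where they do the work, as an engineer would, in place of code of your own. Each camera call takes 0.05 s, during which the arm holds its last target. There are 200 camera calls.

TASK

The drilling template (the flat aluminium plate with a wooden grip) lies askew on the raised loading ledge of the steel fixture. Slide it along the fixture, keeping it resting on the fixture rather than lifting it up and carrying it, until its two holes drop over the two locating pins and it sits fully down and flat on the lower bed; then let go of it. Leave the hand bell, the red basket and the hammer where they are.

Things in the scene. Friction and masses are not known exactly. Their poses are not given: they have to be found in the camera images.
- fixture: Dark steel fixture fixed to the bench, 270 mm (its x) by 200 mm (y). Origin: centre of its underside, on the bench; z up. Two levels: raised loading ledge from x = -135 to +5 mm, top 36 mm above the bench; lower bed from x = +5 to +135 mm, top at 22 mm. Two steel pins stand on the bed at x = 70, y = -62 and +62 mm; a flush brass blank lies between them. The template slides along +x.
- seat (a point): Point on the top surface of the lower bed, midway between the two pins (fixture x = 70, y = 0, z = 22 mm), axes as the fixture's. The template's origin belongs here.
- pin_a (a point): Tip of the pin at the fixture's -y side. Each pin is 14 mm in diameter for its lowest 5 mm, then tapers to 6 mm at its tip, 12 mm above the lower bed (so 2 mm lower than the ledge).
- pin_b (a point): Tip of the pin at the fixture's +y side, the same as the other.
- template: Loose aluminium plate, 110 mm (its x) by 170 mm (y), 6 mm thick, about 0.4 kg. Origin: centre of its underside; z up. Through holes 19 mm in diameter at x = 0, y = -62 and +62 mm. Wooden grip bar on top in the middle, 22 mm wide (x), 70 mm long (y), top 41 mm above the underside. The 4 dark dots are not holes. Starts flat on the ledge near fixture x = -65 mm, turned up to 0.3 rad.
- bell: Brass hand bell, 90 mm wide and 98 mm tall, standing on the bench to the robot's left. Origin: centre of its underside. To be left alone.
- basket: Red plastic open basket, 200 by 140 mm, 60 mm tall, on the bench to the left. Origin: centre of its underside. To be left alone.
- hammer: Hammer lying on the bench to the robot's right, 260 mm long. Origin on its underside. To be left alone.
Not all that is in view belongs to the job. Several things have the shape of the template; the one meant has the colours described above.

How it is judged:
By the outcome, as a careful person would: the job done as asked, in the order asked, and still so for the second after the job is handed in, with the robot touching nothing.
It also fails if it takes over 37 s, if anything falls off the work surface, if the arm or the gripper's body presses on something with over 40 N, if the wrist force passes 120 N, or if a joint passes its speed limit or range.

## Working session

There is one attempt and no reset: what is moved stays moved. The work goes in short steps, each a Python script; the robot and the scene stay as the last script left them, time stands still between calls to the robot, and variables do not carry over. Pictures are saved under pics/ and viewed, at most 10 in all, crops included, and the job is handed in when it is done.

```bash
mkdir -p pics
python3 - <<'E'
from bench import *
import cv2
for c in("top","scene"):
    im=read_camera(c); cv2.imwrite(f"pics/{c}0.png",im[:,:,::-1])
    for n in("template","fixture","pin_a","pin_b","seat"):
        print(c,n,[(d["at"],round(d["confidence"],2)) for d in tip_of(c,n)][:4])
print(camera_params("top"),read_time_s(),read_tcp_rot())
E
```

```text
top template [([403.4, 268.7], 0.89), ([310.6, 132.7], 0.87), ([396.0, 148.3], 0.76), ([317.3, 208.3], 0.65)]
top fixture [([289.9, 212.6], 0.63)]
top pin_a [([270.9, 239.7], 0.65), ([269.3, 192.9], 0.59)]
top pin_b [([270.9, 239.7], 0.65), ([269.3, 192.9], 0.59)]
top seat [([271.4, 215.5], 0.89)]
scene template [([243.4, 226.4], 0.84), ([329.8, 194.5], 0.8), ([312.4, 261.5], 0.78), ([279.6, 147.5], 0.76)]
scene fixture [([350.4, 204.5], 0.95)]
scene pin_a [([371.5, 188.9], 0.72), ([366.0, 215.0], 0.58), ([450.6, 266.4], 0.51)]
scene pin_b [([371.5, 188.9], 0.72), ([366.0, 215.0], 0.58), ([450.6, 266.4], 0.51)]
scene seat [([371.2, 205.6], 0.77)]
{'K': array([[401.02551539,   0.        , 321.45392009],
       [  0.        , 401.02551539, 201.44614632],
       [  0.        ,   0.        ,   1.        ]]), 'camera_from_world': array([[ 0.00926452, -0.99993384, -0.00681775, -0.00279106],
       [-0.99701781, -0.0087147 , -0.07667818,  0.56306804],
       [ 0.07661369,  0.0075078 , -0.99703258,  1.13549057],
       [ 0.        ,  0.        ,  0.        ,  1.        ]])} 0.6 [1.94135564e-01 9.80974710e-01 3.60928497e-05 3.99749374e-06]
```

View pics/top0.png

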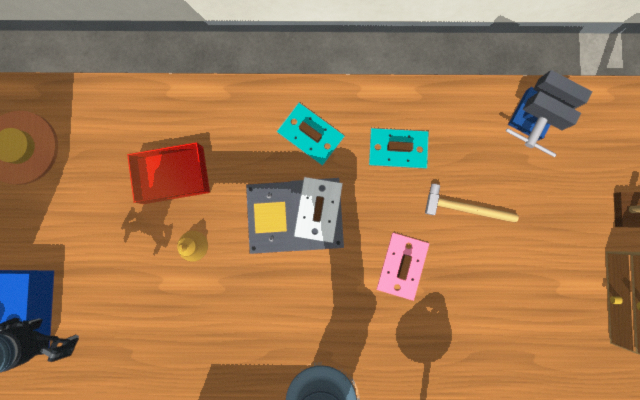

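View pics/scene0.png

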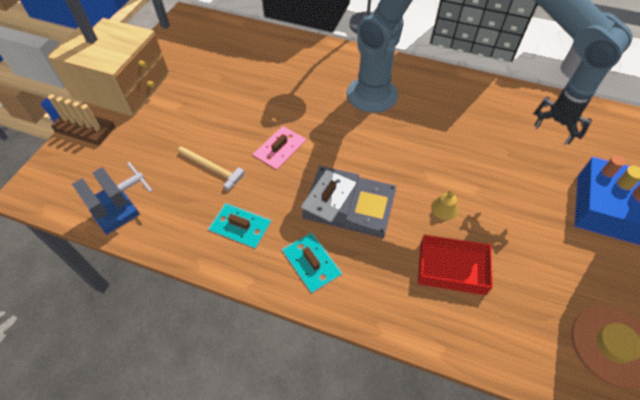

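The top view shows four template-shaped things: pink (403,268), teal (311,133), teal (396,148) and aluminium with a wooden grip (318,209). The aluminium one on the fixture's ledge fits the colours and the place. Next I'll confirm it in an enlarged crop and look from the wrist.

```bash
cat > h.py <<'E'
from bench import *
import numpy as np, cv2
from scipy.spatial.transform import Rotation as R
def ray(P,px,z):
    K,T=P["K"],P["camera_from_world"]
    d=T[:3,:3].T@np.linalg.solve(K,[px[0],px[1],1.]); c=-T[:3,:3].T@T[:3,3]
    return c+d*(z-c[2])/d[2]
def proj(P,X):
    c=P["camera_from_world"][:3,:3]@X+P["camera_from_world"][:3,3]; u=P["K"]@c; return u[:2]/u[2]
def down(yaw): # tool z down; closing axis y at world angle yaw+90deg
    return (R.from_euler('z',yaw)*R.from_euler('x',np.pi)).as_quat()
E
python3 - <<'E'
from h import *
P=camera_params("top")
for n,px,z in(("seat",(271.4,215.5),.022),("p1",(270.9,239.7),.034),("p2",(269.3,192.9),.034),("tmpl",(317.3,208.3),.036),("bell",(190,247),.05)):
    print(n,ray(P,px,z).round(4))
print(R.from_quat(read_tcp_rot()).as_matrix().round(2))
im=cv2.imread("pics/top0.png")[165:265,230:360]
cv2.imwrite("pics/crop0.png",cv2.resize(im,None,fx=6,fy=6,interpolation=cv2.INTER_CUBIC))
W=camera_params("wrist");T=W["camera_from_world"];c=-T[:3,:3].T@T[:3,3];print(c,T[:3,:3].round(2),W["K"][0])
for y in (0,np.pi/2,-np.pi/2,np.pi): print(y,inverse_kinematics([.5,.05,.35],down(y)))
E
```

```text
seat [0.5212 0.146  0.022 ]
p1 [0.4521 0.1445 0.034 ]
p2 [0.5853 0.1517 0.034 ]
tmpl [0.5423 0.0138 0.036 ]
bell [0.4299 0.3684 0.05  ]
[[-0.92  0.38  0.  ]
 [ 0.38  0.92  0.  ]
 [ 0.    0.   -1.  ]]
[0.17262995 0.6308117  0.37370098] [[ 0.38  0.92  0.  ]
 [ 0.88 -0.36  0.32]
 [ 0.29 -0.12 -0.95]] [335.02815099   0.         316.31578262]
0 [-0.86860996 -0.0171765   0.68821631  1.80819974  0.01118938  1.34667379
 -1.7537493 ]
1.5707963267948966 [-0.82144004 -0.01449466  0.64149599  1.80667231  0.0088961   1.34654236
 -0.18197277]
-1.5707963267948966 [-1.7492931  -0.38451505  1.31395135  1.82174148  0.37503315  1.43247279
  2.63277083]
3.141592653589793 [-0.71627071 -0.00903484  0.53689943  1.80304195  0.00473996  1.34631682
  1.390352  ]
```

View pics/crop0.png

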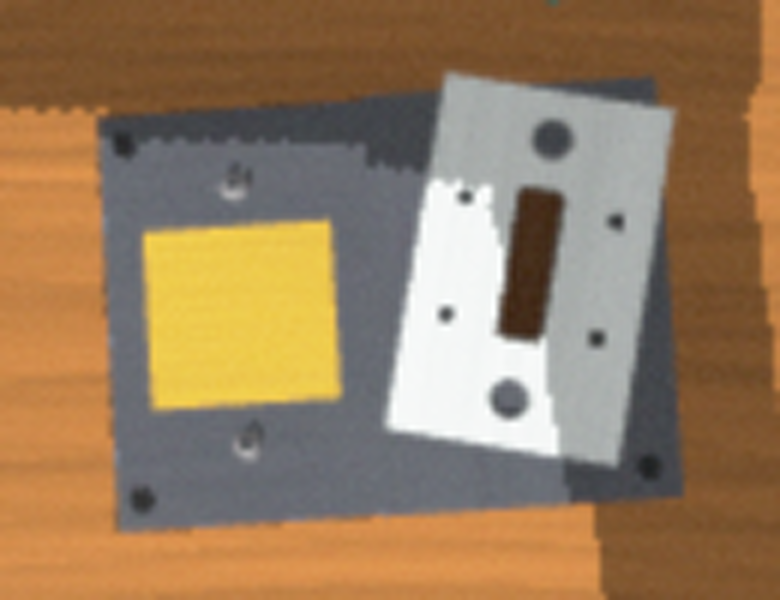

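Confirmed: the crop shows bare aluminium, a brown grip at (530,265) and holes at (552,139) and (509,398), lying askew on the ledge. The pins are at (235,182) and (248,440). Next is a closer look with the wrist camera.

```bash
cat >> h.py <<'E'
from scipy.optimize import least_squares
def fit(P,pts): # pts: list of (local xyz, px) ; local z relative bench -> pose x,y,yaw
    def f(p):
        Rz=R.from_euler('z',p[2]).as_matrix()
        return np.concatenate([proj(P,Rz@np.array(l)+[p[0],p[1],0])-px for l,px in pts])
    s=least_squares(f,[.52,.08,1.57],loss='soft_l1'); return s.x,f(s.x).reshape(-1,2)
E
python3 - <<'E'
from h import *
P=camera_params("top")
c=lambda x,y:(np.array([x,y])+.5)/6-.5+np.array([230,165])
F=[((.135,.1,.022),c(118,530)),((.135,-.1,.022),c(100,120)),((-.135,-.1,.036),c(655,80)),((-.135,.1,.036),c(683,493))]
# left=+x(world +y); fixture +y = world -x = image down
T=[((.055,-.085,.042),c(445,72)),((-.055,-.085,.042),c(677,110)),((-.055,.085,.042),c(617,466)),((.055,.085,.042),c(386,430))]
for n,q in(("F",F),("T",T)):
    p,r=fit(P,q); print(n,p.round(4),r.round(1).tolist())
move_ptp([.50,.075,.26],down(np.pi+.05))
im=read_camera("wrist"); cv2.imwrite("pics/w0.png",im[:,:,::-1])
for n in("template","pin_a","seat"): print(n,[(d["at"],round(d["confidence"],2)) for d in tip_of("wrist",n)][:4])
print(read_time_s(),read_ft_force())
E
```

```text
F [0.522  0.0801 1.644 ] [[-0.0, 0.4], [-0.5, -0.6], [0.2, -0.6], [0.3, 0.7]]
T [0.539  0.0113 1.4173] [[0.2, 0.2], [-0.3, 0.1], [0.1, 0.0], [0.0, -0.3]]
template [([41.4, 34.8], 0.94), ([99.8, 297.6], 0.93), ([261.6, 193.4], 0.68), ([282.3, 333.0], 0.65)]
pin_a [([380.2, 128.2], 0.91), ([377.2, 230.8], 0.88)]
seat [([377.3, 177.4], 0.85)]
2.9 [ 0.86341386  0.25640329 -0.87291976]
```

View pics/w0.png

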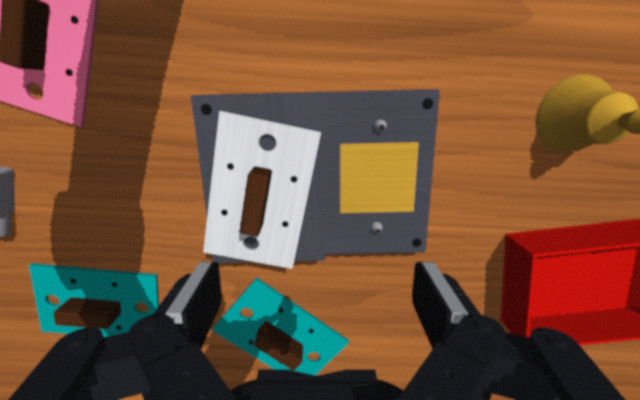

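The wrist view shows the template with its grip at (256,202) and holes at (267,142) and (251,242). The pins are at (380,125) and (377,228). I'll fit both poses from this view and overlay them.

```bash
cat >> h.py <<'E'
def draw(P,im,f,t,zt,box,s,name):
    x0,y0,x1,y1=box
    o=cv2.resize(im[y0:y1,x0:x1,::-1],None,fx=s,fy=s,interpolation=cv2.INTER_CUBIC)
    def poly(p,pts,col,cl=True):
        Rz=R.from_euler('z',p[2]).as_matrix()
        q=[((proj(P,Rz@np.array(l)+[p[0],p[1],0])-[x0,y0]+.5)*s-.5) for l in pts]
        cv2.polylines(o,[np.round(q).astype(int)],cl,col,1)
    a=np.linspace(0,2*np.pi,25)[:-1]
    poly(f,[(.135,.1,.022),(.005,.1,.022),(.005,.1,.036),(-.135,.1,.036),(-.135,-.1,.036),(.005,-.1,.036),(.005,-.1,.022),(.135,-.1,.022)],(0,255,255))
    if t is not None: poly(t,[(.055,-.085,zt+.006),(-.055,-.085,zt+.006),(-.055,.085,zt+.006),(.055,.085,zt+.006)],(0,0,255))
    for y in(-.062,.062):
        poly(f,[(.07+.003*np.cos(b),y+.003*np.sin(b),.034) for b in a],(0,255,0))
        if t is not None: poly(t,[(.0095*np.cos(b),y+.0095*np.sin(b),zt+.006) for b in a],(255,0,255))
    cv2.imwrite(name,o)
E
python3 - <<'E'
from h import *
P=camera_params("wrist"); im=cv2.imread("pics/w0.png")[:,:,::-1]
F=[((-.135,.1,.036),(192,97)),((.135,.1,.022),(439,90)),((.135,-.1,.022),(427,250)),((.07,.062,.034),(380,125)),((.07,-.062,.034),(377,228))]
T=[((-.055,.085,.042),(218,111)),((.055,.085,.042),(321,131)),((.055,-.085,.042),(292,268)),((-.055,-.085,.042),(204,253))]
f,r=fit(P,F);print(f.round(4),r.round(1).tolist())
t,r=fit(P,T);print(t.round(4),r.round(1).tolist())
draw(P,im,f,t,.036,(180,80,450,280),2.9,"pics/w0o.png")
E
```

```text
[0.5237 0.079  1.6601] [[-3.5, -0.4], [-0.0, -3.4], [-0.2, 1.0], [0.6, 0.4], [1.2, 1.3]]
[0.541  0.0106 1.427 ] [[0.3, 0.0], [-0.9, 0.5], [0.9, -0.1], [-0.3, -0.6]]
```

View pics/w0o.png

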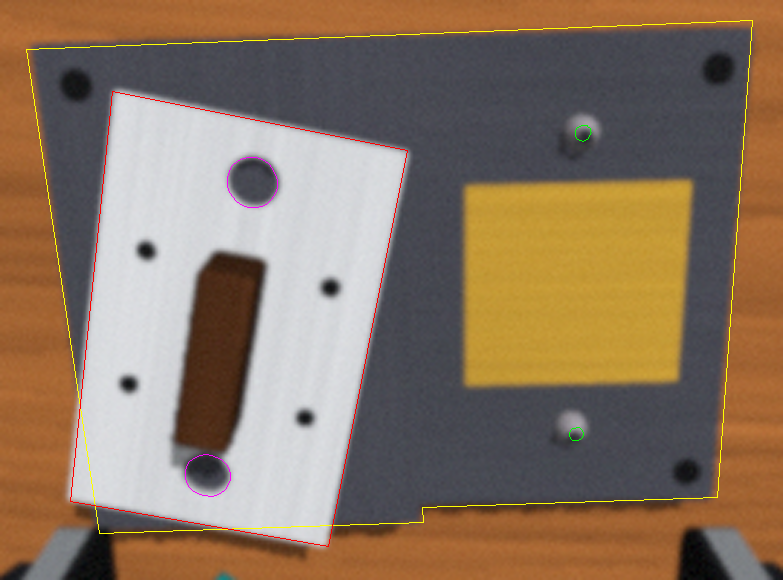

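The template fit is spot on. The fixture fit is a little off, so I'll refine it from edge pixels.

Run:
```python
from h import *
P=camera_params("wrist"); im=cv2.imread("pics/w0.png")[:,:,::-1].astype(float)
g=im[:,:,0]-im[:,:,2]   # wood: strongly positive; steel ~<=0
def cross(line,th=None):
    th=(np.median(line[:3])+np.median(line[-3:]))/2 if th is None else th
    s=np.sign(line-th); i=np.where(s[:-1]*s[1:]<0)[0]
    if len(i)!=1: return None
    i=i[0]; return i+(line[i]-th)/(line[i]-line[i+1])
E=[]
def scan(a,b,lo,hi,vert,ax,val,z):
    n=0
    for k in range(a,b):
        s=cross(g[lo:hi,k] if vert else g[k,lo:hi])
        if s is not None: E.append((ray(P,(k,lo+s) if vert else (lo+s,k),z)[:2],ax,val)); n+=1
    print(n)
scan(205,315,84,106,1,1,.1,.036); scan(345,430,82,102,1,1,.1,.022)
scan(335,418,242,264,1,1,-.1,.022); scan(98,242,418,448,0,0,.135,.022)
scan(104,150,183,206,0,0,-.135,.036)
def res(p):
    c,s=np.cos(p[2]),np.sin(p[2])
    return [ (c*(q[0]-p[0])+s*(q[1]-p[1]) if ax==0 else -s*(q[0]-p[0])+c*(q[1]-p[1]))-v for q,ax,v in E]
s=least_squares(res,[.522,.08,1.64],loss='soft_l1',f_scale=.001); f=s.x
r=np.array(res(f)); print(f.round(4))
k=np.array([(a,v) for _,a,v in E])
print([( (a,v),(r[(k==(a,v)).all(1)]*1e3).mean().round(2)) for a,v in {tuple(x) for x in k}])
t=np.array([.541,.0106,1.427]); 
draw(P,im.astype(np.uint8),f,t,.036,(180,80,450,280),2.9,"pics/w0p.png"); np.save("f.npy",f)
c,s_=np.cos(f[2]),np.sin(f[2]); d=t[:2]-f[:2]; print("T in F",c*d[0]+s_*d[1],-s_*d[0]+c*d[1],t[2]-f[2])
```

```text
109
82
82
138
45
[0.5239 0.0785 1.6419]
[((np.float64(1.0), np.float64(-0.1)), np.float64(-0.35)), ((np.float64(0.0), np.float64(0.135)), np.float64(-0.2)), ((np.float64(0.0), np.float64(-0.135)), np.float64(0.72)), ((np.float64(1.0), np.float64(0.1)), np.float64(0.14))]
T in F -0.06889895968031838 -0.012217136544721084 -0.214902320726851
```

View pics/w0p.png

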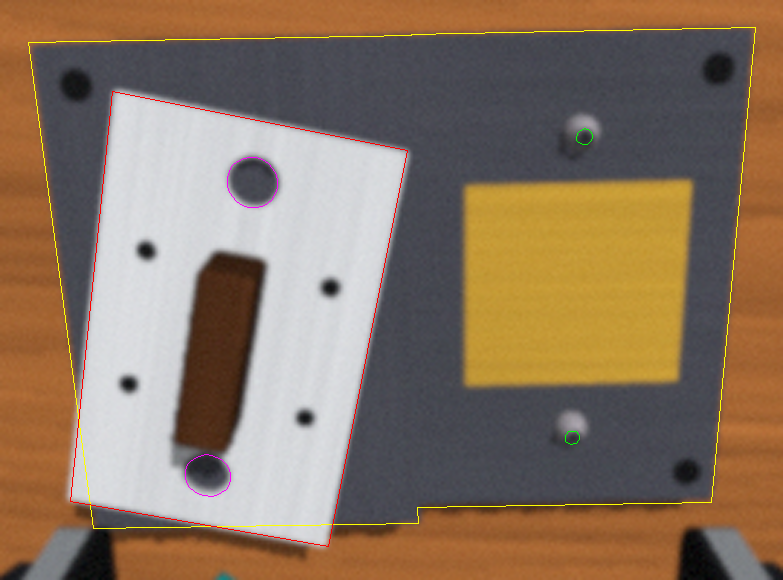

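The fit now agrees with the outline (under 0.8 mm) and with the network's pin tips. The template is at fixture (-69, -12) mm, yaw -0.215. I'll grasp it, straighten it and slide it partway along the ledge.

Run:
```python
from h import *
f=np.load("f.npy"); t=np.array([.541,.0106,1.427])
q=down(t[2]+np.pi/2)
move_ptp([t[0],t[1],.16],q); movel([t[0],t[1],.066],q,.12)
print("down",read_ft_force().round(1),read_eef_pos().round(4))
move_gripper(.015,60)
print("grip",read_finger_gap(),read_grasp_force(),read_ft_force().round(1),read_eef_pos().round(4),read_time_s())
Rf=R.from_euler('z',f[2]).as_matrix()
g=lambda x,y,z:Rf@[x,y,0]+[f[0],f[1],z]
qf=down(f[2]+np.pi/2)
for x,y in((-.045,-.004),(-.01,0)):
    movel(g(x,y,.0655),qf if x>-.04 else down((t[2]+f[2])/2+np.pi/2),.06); print(read_ft_force().round(1),read_eef_pos().round(4))
for c in("wrist","top"):
    P=camera_params(c); im=read_camera(c); cv2.imwrite(f"pics/{c}1.png",im[:,:,::-1]); np.save(f"P_{c}1.npy",P,allow_pickle=True)
print(read_time_s(),g(-.01,0,0), R.from_quat(read_tcp_rot()).as_euler('xyz'))
w=cv2.imread("pics/wrist1.png"); o=cv2.imread("pics/top1.png")[165:265,230:360]
o=cv2.resize(o,(520,400),interpolation=cv2.INTER_CUBIC)
cv2.imwrite("pics/both1.png",cv2.resize(np.hstack([w,o]),(800,276),interpolation=cv2.INTER_AREA))
cv2.imwrite("pics/stack1.png",np.vstack([cv2.resize(w[:,90:550],(460,400))[:300], np.pad(o,((0,0),(0,0),(0,0)))[:300,:460]]))
```

```text
down [-0.5 -0.6 -0.5] [0.5419 0.0108 0.0669]
grip 0.019419439905791588 58.906715512275696 [-2.2  1.1  4.5] [0.5413 0.0108 0.0665] 5.0083
[ 1.3 -3.1  6. ] [0.5328 0.0335 0.0666]
[ 1.9 -4.4  5.7] [0.5263 0.0674 0.0666]
6.4167 [0.52462919 0.06848214 0.        ] [-3.14003413  0.0035217  -3.06951   ]
```

View pics/stack1.png

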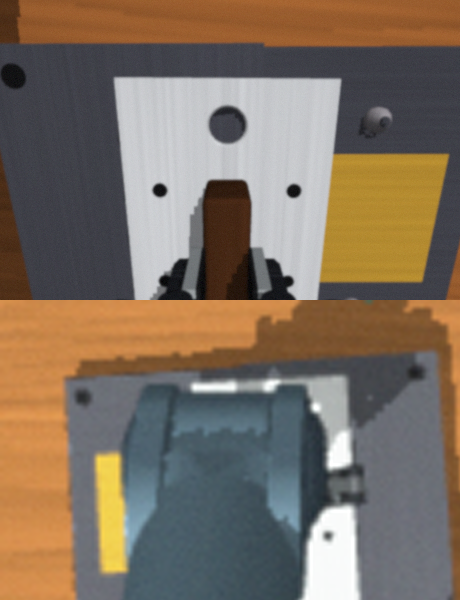

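The grip is good: the template sits square, with its hole at wrist-view crop (228,124) and pin b at (380,121). I'll slide on until the hole is over the pin, then look through it.

```bash
cat >> h.py <<'E'
f=np.load("f.npy"); Rf=R.from_euler('z',f[2]).as_matrix()
g=lambda x,y,z:Rf@[x,y,0]+[f[0],f[1],z]
loc=lambda X:(Rf.T@(np.array(X)-[f[0],f[1],0]))
E
python3 - <<'E'
from h import *
qf=down(f[2]+np.pi/2)
for x in(.05,.0665):
    movel(g(x,0,.0655),qf,.06); print(loc(read_eef_pos()).round(4),read_ft_force().round(1))
P=camera_params("wrist"); im=read_camera("wrist"); cv2.imwrite("pics/w2.png",im[:,:,::-1]); np.save("P2.npy",P,allow_pickle=True)
print(read_time_s())
gr=im.astype(float)
def edge(ch,cols,lo,hi,z):
    pts=[]
    for k in cols:
        l=ch[lo:hi,k]; d=np.diff(cv2.GaussianBlur(l.reshape(-1,1),(1,5),0).ravel()) if 0 else np.diff(l)
        w=np.abs(d); w[w<w.max()*.4]=0; i=(w*np.arange(len(d))).sum()/w.sum()+.5
        pts.append(ray(P,(k,lo+i),z)[:2])
    vx,vy,x0,y0=cv2.fitLine(np.array(pts,np.float32),cv2.DIST_HUBER,0,.01,.01).ravel()
    a=np.arctan2(vy,vx)%np.pi; return a,loc([x0,y0,z])
print("plate +y edge",edge(gr.mean(2),range(215,420),68,88,.042))
c=im[20:170,230:430]
cv2.imwrite("pics/w2c.png",cv2.resize(c[:,:,::-1],None,fx=4,fy=4,interpolation=cv2.INTER_CUBIC))
E
```

```text
[0.0501 0.0003 0.0654] [ 0.7 -3.1  5.1]
[0.0685 0.002  0.0641] [ 0.1 -0.  -4. ]
8.0417
plate +y edge (np.float32(1.6390319), array([0.06019123, 0.0873355 , 0.042     ]))
```

View pics/w2c.png

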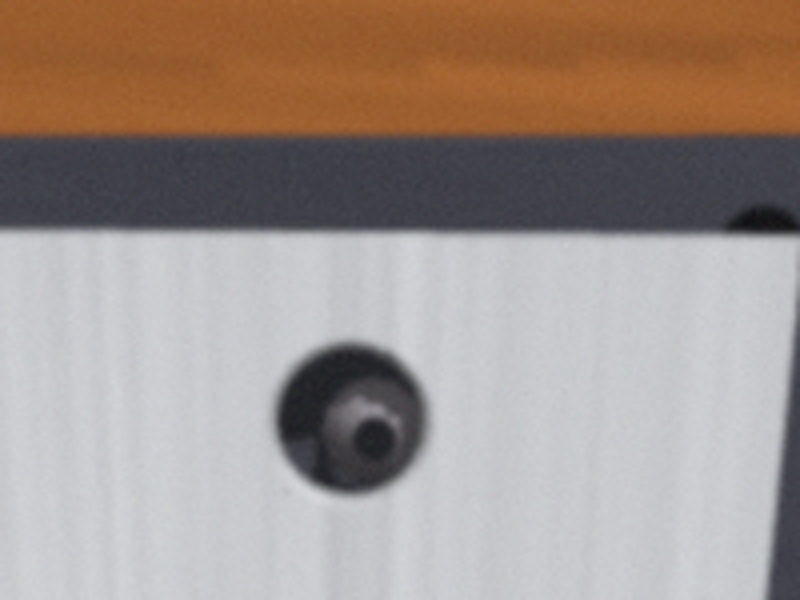

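The pin's dark tip at crop (375,438) is well inside the hole, whose centre is at (351,417). The plate yaw is 1.639 against 1.642. I'll compute the offset, correct it and lower.

Run:
```python
from h import *
P=np.load("P2.npy",allow_pickle=True).item()
c=lambda x,y:((x+.5)/4-.5+230,(y+.5)/4-.5+20)
zt=read_eef_pos()[2]-.0305+.006; print("plate top",zt)
h=loc(ray(P,c(351,417),zt)); p=loc(ray(P,c(375,438),.034)); d=p-h; print(h,p,d)
if np.hypot(d[0],d[1])<.007:
    qf=down(f[2]+np.pi/2)
    e=loc(read_eef_pos()); x,y=e[0]+d[0],e[1]+d[1]
    # command with the standing offset seen between command and actual
    tx,ty=x+(.0665-e[0]),y+(0-e[1])
    movel(g(tx,ty,.0645),qf,.03); e=loc(read_eef_pos()); print("over",e.round(4),"want",x,y)
    tx+=x-e[0]; ty+=y-e[1]
    for z in(.061,.057,.054,.052):
        movel(g(tx,ty,z),qf,.03); F=read_ft_force(); print(loc(read_eef_pos()).round(4),F.round(1))
        if abs(F[2])>25: break
im=read_camera("wrist"); cv2.imwrite("pics/w3.png",cv2.resize(im[20:170,230:430,::-1],None,fx=4,fy=4,interpolation=cv2.INTER_CUBIC)); print(read_time_s())
```

```text
plate top 0.03973410327691098
[0.06790301 0.06531216 0.0397341 ] [0.0710864  0.06204199 0.034     ] [ 0.0031834  -0.00327017 -0.0057341 ]
over [ 0.0699 -0.0034  0.0643] want 0.07089720748568465 -0.0015182650879697166
[ 0.0706 -0.0008  0.0606] [-0.3  0.3 -3.7]
[ 0.0706 -0.0011  0.0567] [-1.   0.  -3.2]
[ 0.0706 -0.0012  0.0538] [ 0.8  0.1 -3.3]
[ 0.0708 -0.0019  0.0526] [-1.2 -0.3  0.9]
9.4667
```

View pics/w3.png

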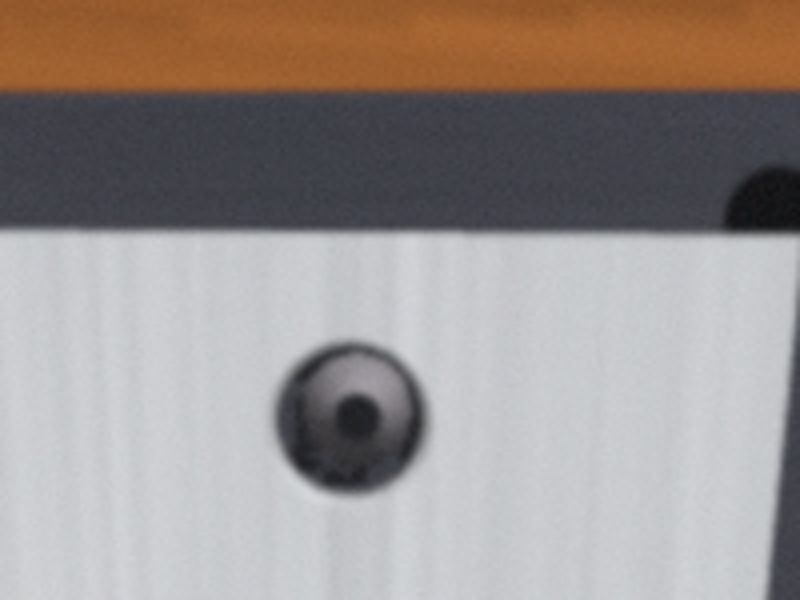

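The pin is centred in the hole. The TCP has come down 13.9 mm, close to the 14 mm step, and the bed has begun to bear. I'll press lightly, let go, retreat and check.

Run:
```python
from h import *
qf=down(f[2]+np.pi/2)
e=loc(read_eef_pos())
movel(g(e[0],e[1],.0508),qf,.03); print(loc(read_eef_pos()).round(4),read_ft_force().round(1))
move_gripper(.06); pause(.2); p=read_eef_pos(); print(read_finger_gap(),read_ft_force().round(1))
movel([p[0],p[1],.16],qf,.1); move_ptp([.50,.075,.26],down(np.pi+.05)); pause(.3)
P=camera_params("wrist"); im=read_camera("wrist"); print(read_time_s())
t=np.array([*g(.07,0,0)[:2],f[2]])
draw(P,im,f,t,.022,(180,80,450,280),2.9,"pics/w4.png")
```

```text
[ 0.0708 -0.0019  0.0525] [-4.8 -1.5 12.3]
0.06010237356421103 [ 0.2 -0.5 -0.7]
12.5417
```

View pics/w4.png

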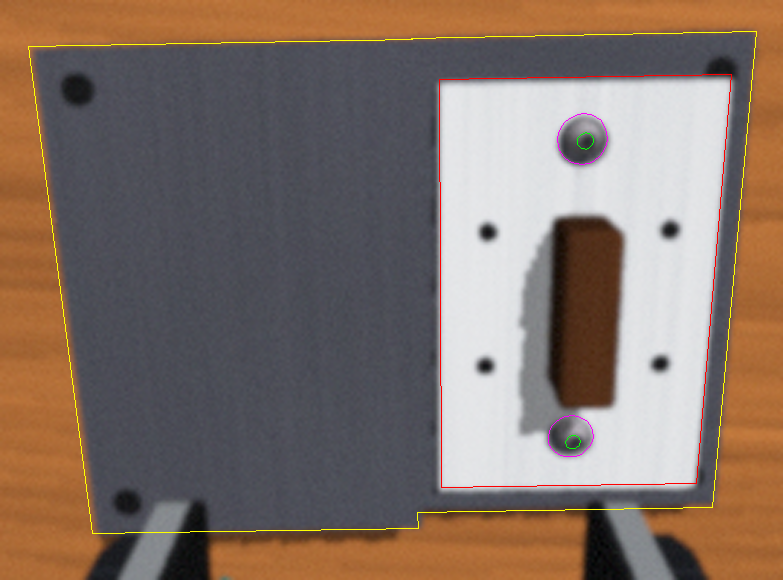

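The template's outline matches the seated pose at bed height. Both pins show in their holes, at (583,139) and (571,437), and the gripper is clear. Handing in.

```bash
python3 -c "
from bench import *
print(sign_off())"
```

```text
the job is handed in; nothing more can be done
None
```

I slid the template along the fixture onto both pins, where it sits flat on the lower bed, then let go and handed in at about 12.6 s; for the last ~2 mm of the slide and the drop, the gripper held its weight, because it had run off the ledge.

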